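Offer up the slotted adapter plate to the folding-bike beam

ROBOT

A 6-joint arm with a two-finger parallel gripper is mounted at the origin on the work surface. World frame = base frame: x ahead of the robot, y to its left, z up, the work surface at z = 0. Lengths are in m, angles in rad, forces in N, time in s.
With the tool pointing down it reaches from about 0.325 to 0.9 m from the base axis. Payload 6.1 kg.
Tool frame: the origin (TCP) lies midway between the tips of the shut fingers; the grasp point (between the pads) lies 19 mm behind it; z points along the fingers, y is the line along which they close (so a half turn about z gives the same grasp; the last joint's range is limited). The gripper opens to 87 mm and grips with 3 to 60 N. Pads are 19 mm wide; open, the fingers measure 117 mm over their backs; the gripper's body (75 mm by 190 mm) begins 51 mm behind the grasp point.
Start: joints at [1.124, 0.22, 1.526, -0, 1.395, -0.126], TCP at [0.197, 0.593, 0.223] pointing down, gripper open.
Joint ranges: [-2.98, 2.98], [-0.91, 2.08], [0.09, 2.57], [-1.24, 4.39], [0.2, 2.65], [-2.68, 2.68]. Speed limits (rad/s): [2.57, 2.57, 3.01, 3.14, 3.14, 3.14].

INTERFACE

Orientations are given as a unit quaternion [x, y, z, w].
In Python, from plant import manip gives the robot as it stands.
- The arm moves only by the shell command python3 steer.py 'ROWS' [OPENING] [FORCE]. ROWS is a JSON object with one list for each field, all of the same length, 1 to 10, a row being the entries at one place: tx, ty, tz (the shift in cm), wx, wy, wz (a rotation vector in units of 0.25 rad); each row is the pose to reach, as a shift and turn from the pose commanded when the command began, along the tool's axes at that moment; what a row does not reach only later rows make up. A row lasts 1/10 s, in which the tool goes at most 0.05 m and 0.15 rad, less where a joint would pass 70% of its speed; a pose out of reach is approached as far as the arm can. OPENING is the finger opening in m, set as the command begins (- or left out keeps the last). The fingers move at their own pace and stop on an object; FORCE is the grip in N (left out, the last holds). Time passes only in rows, so rows that do not move let the fingers close. It prints the time, the measured TCP pose, the force, the opening and the grip force at its end. Input that does not fit is refused with a message, and nothing moves.
- manip.sense(): the state, without advancing time (a new reading comes with each control period).
- manip.read_camera(name): name is "side" or "top"; returns the picture (480x640x3 uint8, blue, green, red); there is no depth.
- manip.get_calibration(name): a dict with "fov_y" (degrees; the focal length in pixels is half the picture's height over the tangent of half this angle, whatever the lens; pixels are square), "cx", "cy" (the principal point, pixels), "extrinsics" (4x4, takes a point from camera to world coordinates). Camera axes: x right, y down, z forward; pixel columns grow to the right and rows downward; lengths in m; the calibration is good to about 2 mm. A picture is of the moment at which its call begins. get_calibration takes no time and is no camera call.
- manip.hand_in(): hands the job in; it is judged then, once.
The state is a dict: "clock": time; "joints": joint angles; "joint_velocities": joint speeds; "effort": joint torques, N m; "tool_pos": TCP position; "eef_rot": TCP orientation; "force": force on the tool from outside, world axes, zero at the start; "ft_torque": the same for the moment, N m; "opening": finger opening in m; "grip_force": force on a finger pad.
Only numpy, scipy, OpenCV 4.12 (cv2) and the standard library are available. Lean on these libraries where they do the work, as an engineer would, in place of code of your own. Each camera call takes 0.05 s, during which the arm holds its last target. There are 200 camera calls.

TASK

The slotted aluminium adapter plate in the blue cam vise is finished: slide the vise's moving jaw (the one with the red lever) well open, then lift the plate out. Tilt the plate to match the sloping flat top of the green folding-bike beam in the bench clamp, feel it down flat lengthwise along the beam with the two brass bosses showing in its two slots, and finish still holding it in the gripper, flush and with light steady pressure (about a kilogram's weight), ready for a mate to put the bolts in. Leave the jaw open, do not shift the beam in its clamp, and do not disturb the other things on the bench.

Things in the scene. Friction and masses are not known exactly. Their poses are not given: they have to be found in the camera images.
- vise: blue machine vise bolted to the bench, flange 275 x 150 mm. Origin on the bench under the middle of the clamped plate; x along the vise from moving to fixed jaw, y across the jaws, z up. Bed top 35 mm, jaw tops 77 mm up, jaws 100 mm wide. Two parallels (10 x 58 mm, at x = -40 and 40 mm) carry the plate's underside 65 mm up; at the middle fingers have 30 mm of free depth beside it
- vise_jaw (a joint): travel of the vise's moving jaw: 0 = shut against the plate, grows as it opens towards the vise's -x, up to 0.06 m. The cam is already released: the jaw slides with about 4 N and stays where it is left
- jaw_lever (a point): middle of the red cylindrical grip (18 mm diameter, upright, 44 mm tall, its top 22 mm above this point) of the cam lever on the moving jaw; 127 mm above the bench, 84 mm from the vise's origin towards -x when shut; moves with the jaw. Metal cheeks and the jaw begin 34 mm below it
- plate: finished aluminium plate 110 (x) x 64 (y) x 8 (z) mm, about 0.125 kg, with two lengthwise slots 24 x 18 mm centred 32 mm either side of the middle along x. Origin: centre of its underside, z out of the top face. It lies level in the vise, its 110 mm length between the jaws and its long sides free, to be taken across the 64 mm width; its underside goes on the beam
- beam: front half of a folding-bike frame: straight green beam 44 mm wide (y), 64 deep (z). Origin mid-section on the clamp's tilt axis, 160 mm above the bench; x up along the beam, z out of its flat top. It slopes up away from the robot by 0.3 to 0.7 rad, held by friction (about 14 N m). Clamp pads and ears, to 52 mm either side, lie within 35 mm of the origin along the beam, below its top face
- seat (a point): point on the beam's flat top midway between the two brass bosses (11 mm diameter, 64 mm apart, under 2 mm proud), 120 mm up the beam from its origin; axes as the beam's: x up along it, y across, z square out of the top face. The plate's underside centre goes here. The beam is 10 mm narrower than the plate on either side, so fingers gripping the plate straddle it
- head (a point): middle of the foot of the head tube on the beam's centre line, 262 mm up the beam from its origin; shows whether the beam was shifted; the head tube, 48 mm in diameter, stands 75 mm out of the beam's line there
- frame_clamp: dark steel bench clamp bolted down, base plate 160 x 140 mm; origin on the bench about under the seat point, x along the beam (horizontally, uphill), z up; its base plate is centred 90 mm towards -x
- spray_can: bystander: black and red spray can, 65 mm diameter, 190 mm tall; origin under its middle
- oil_can: bystander: conical aluminium oil can, 76 mm diameter, with a spout to 228 mm height; origin under its middle
- glue_bottle: bystander: white bottle with yellow label, 42 mm diameter, 120 mm tall; origin under its middle
- pedal: bystander: black bicycle pedal 95 x 68 x 22 mm; origin under its middle
- screwdriver: bystander: yellow-handled screwdriver lying on the bench along its x
- wrench: bystander: steel wrench lying on the bench along its x
- sprockets: bystander: stack of bicycle sprockets, 105 mm diameter, 32 mm tall; origin under its middle

How it is judged:
By the outcome, as a careful person would: the job done as asked, in the order asked, and still so for the second after the job is handed in, while the arm keeps its last pose, push and grip.
It also fails if it takes over 59 s, if anything falls off the work surface, if the arm or the gripper's body presses on something with over 40 N, if the wrist force passes 120 N, or if a joint passes its speed limit or range.

## Working session

There is one attempt and no reset: what is moved stays moved. The work goes in short steps, Python scripts to look and compute and a shell command to move; the robot and the scene stay as the last step left them, time stands still between calls to the robot, and variables do not carry over. Pictures are saved under pics/ and viewed, at most 10 in all, crops included, and the job is handed in when it is done.

```bash
ls; mkdir -p pics; python3 - <<'E'
from plant import manip
import cv2
for n in("side","top"):
    cv2.imwrite(f"pics/{n}0.png",manip.read_camera(n)); c=manip.get_calibration(n); print(n,c)
print(manip.sense())
E
```

```text
pics
plant.py
steer.py
side {'fov_y': 45.471565660251876, 'cx': 322.3222699129703, 'cy': 227.39802167239725, 'extrinsics': array([[ 0.93675943, -0.27850895,  0.21193048,  0.30087232],
       [-0.34991978, -0.73470287,  0.58117798, -0.92404462],
       [-0.00615733, -0.61858262, -0.78569563,  1.3662492 ],
       [ 0.        ,  0.        ,  0.        ,  1.        ]])}
top {'fov_y': 55.180403718884094, 'cx': 319.46909871927693, 'cy': 241.55447929057223, 'extrinsics': array([[ 0.01089102, -0.99817183,  0.0594507 ,  0.53642117],
       [-0.99992213, -0.01050931,  0.00672948, -0.01989618],
       [-0.00609239, -0.05951936, -0.99820856,  1.21806441],
       [ 0.        ,  0.        ,  0.        ,  1.        ]])}
{'clock': 0.1, 'joints': array([ 1.12387875e+00,  2.21163091e-01,  1.52749279e+00, -4.33425165e-06,
        1.39473154e+00, -1.26103999e-01]), 'joint_velocities': array([-0.00198901, -0.00243798, -0.00177977,  0.00077316,  0.00024269,
       -0.00057201]), 'effort': array([-2.12195764e-04, -4.95946562e+01, -3.88517833e+01,  7.00131222e-02,
        5.16714610e-02, -3.38287896e-05]), 'tool_pos': array([0.1968462 , 0.59259225, 0.22153894]), 'eef_rot': array([ 1.59719346e-01,  9.87162056e-01, -8.61402108e-04, -2.51559591e-04]), 'force': array([-0.05599587, -0.10787436, -0.27171675]), 'ft_torque': array([-0.01794154,  0.00251737,  0.01324074]), 'grip_force': 0.0, 'opening': 0.08699249133389989}
```

View pics/side0.png

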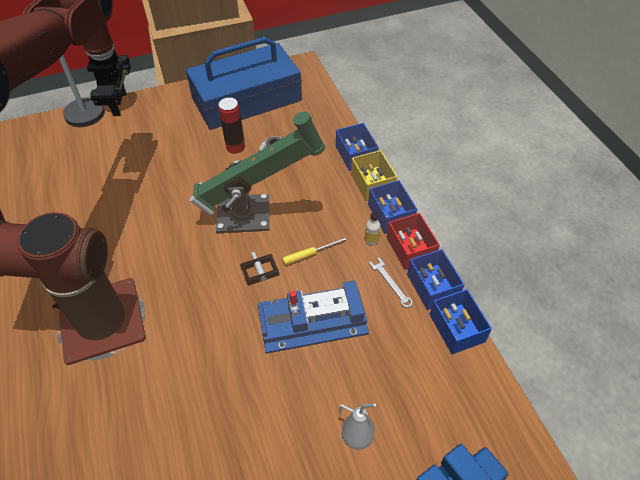

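View pics/top0.png

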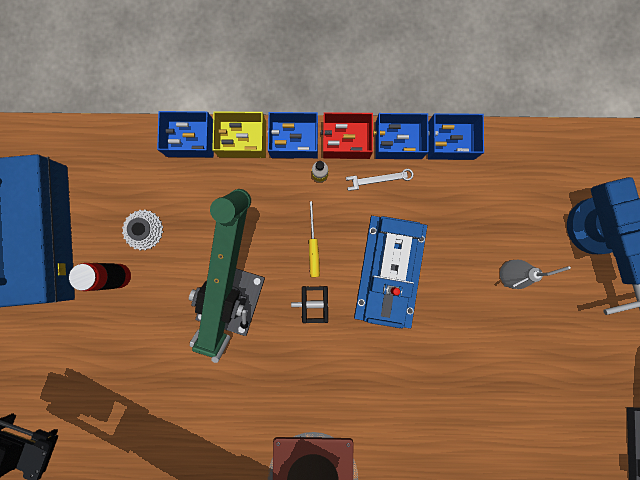

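The side view shows the vise around (315,315), with the lever at about (294,298), and the beam from (200,195) to (310,130). The top view shows the vise at (392,270), the lever at (396,291) and the bosses near (215,280) and (221,257). I'll enlarge crops to get the details.

```bash
python3 - <<'E'
import cv2,numpy as np
t=cv2.imread("pics/top0.png");s=cv2.imread("pics/side0.png")
def crop(i,x,y,w,h,k): return cv2.resize(i[y:y+h,x:x+w],None,fx=k,fy=k,interpolation=cv2.INTER_CUBIC)
a=crop(t,350,210,80,120,5); b=crop(t,180,180,80,120,5)
cv2.imwrite("pics/c_top.png",np.hstack([a,b]))
a=crop(s,255,275,120,80,5); 
b=crop(s,185,100,150,120,5)
cv2.imwrite("pics/c_sideb.png",b)
cv2.imwrite("pics/c_sidev.png",a)
E
```

```text
(no output)
```

View pics/c_top.png

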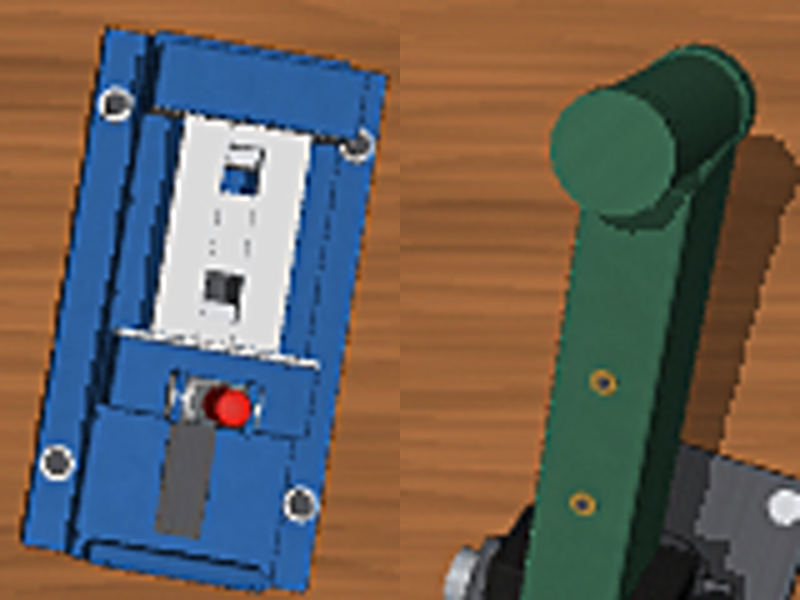

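View pics/c_sideb.png

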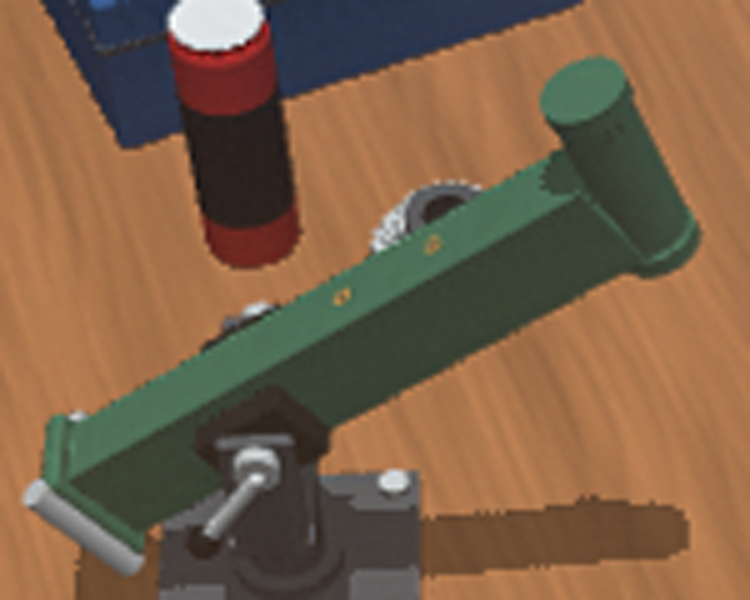

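View pics/c_sidev.png

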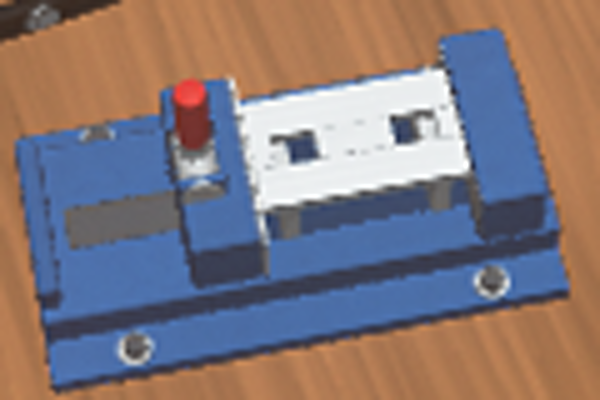

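The crops show four vise bolts, the white plate with its two slots, the red grip, and the two brass bosses in both views: top at about (220,256) and (216,280), side at about (271,148) and (253,159). Now I'll measure positions.

```bash
cat > h.py <<'E'
import cv2,numpy as np
from plant import manip
from scipy.spatial.transform import Rotation as R
def cal(n):
    c=manip.get_calibration(n); f=240/np.tan(np.radians(c["fov_y"])/2)
    return f,c["cx"],c["cy"],np.array(c["extrinsics"])
def ray(n,p):
    f,cx,cy,E=cal(n); p=np.atleast_2d(p)
    d=np.c_[(p[:,0]-cx)/f,(p[:,1]-cy)/f,np.ones(len(p))]@E[:3,:3].T
    return E[:3,3],d/np.linalg.norm(d,axis=1)[:,None]
def onz(n,p,z):
    o,d=ray(n,p); return o+d*((z-o[2])/d[:,2])[:,None]
def tri(pt,ps):
    (o1,d1),(o2,d2)=ray("top",pt),ray("side",ps); d1,d2=d1[0],d2[0]
    s=np.linalg.lstsq(np.c_[d1,-d2],o2-o1,rcond=None)[0]
    a,b=o1+s[0]*d1,o2+s[1]*d2
    return (a+b)/2,np.linalg.norm(a-b)
def blobs(im,lo,hi,box,amin=3):
    x,y,w,h=box; m=cv2.inRange(cv2.cvtColor(im[y:y+h,x:x+w],cv2.COLOR_BGR2HSV),lo,hi)
    n,l,s,c=cv2.connectedComponentsWithStats(m)
    return [(c[i]+[x,y],s[i][4],np.argwhere(l==i)[:,::-1]+[x,y]) for i in range(1,n) if s[i][4]>=amin]
E
python3 - <<'E'
from h import *
np.set_printoptions(precision=4,suppress=True)
t=cv2.imread("pics/top0.png");s=cv2.imread("pics/side0.png")
for n,im,bx in(("top",t,(210,245,20,45)),("side",s,(245,140,35,25))):
    for c,a,_ in blobs(im,(8,90,60),(30,255,255),bx,2): print(n,"boss",c,a)
for n,im,bx in(("top",t,(385,280,20,20)),("side",s,(285,285,20,25))):
    for c,a,p in blobs(im,(0,150,60),(6,255,255),bx): print(n,"red",c,a,p.min(0),p.max(0))
for n,im,bx in(("top",t,(376,230,40,55)),("side",s,(295,285,60,40))):
    for c,a,p in blobs(im,(0,0,190),(180,50,255),bx,80):
        r=cv2.minAreaRect(p.astype(np.float32)); b=cv2.boxPoints(r)
        print(n,"plate",c,a,b.tolist()); w=onz(n,b,.073); print(w, w.mean(0),np.linalg.norm(np.diff(w,axis=0),axis=1))
E
```

```text
top boss [210.3158 249.8947] 19
top boss [220.1111 255.9444] 18
top boss [216.0667 280.5333] 15
side boss [251.7511 146.7682] 233
side boss [271.   148.75] 8
side boss [253. 159.] 7
top red [395.037  290.8519] 54 [391 287] [399 294]
side red [292.5373 296.7313] 67 [290 291] [295 303]
top plate [395.9553 256.8072] 1006 [[379.62164306640625, 277.270263671875], [387.08111572265625, 232.5135040283203], [415.45947265625, 237.24322509765625], [408.0, 282.0]]
[[ 0.5173 -0.1626  0.073 ]
 [ 0.629  -0.1808  0.073 ]
 [ 0.6179 -0.2516  0.073 ]
 [ 0.5064 -0.233   0.073 ]] [ 0.5677 -0.207   0.073 ] [0.1132 0.0717 0.1131]
side plate [324.8364 302.4696] 807 [[301.64801025390625, 295.0639953613281], [344.416015625, 287.2879943847656], [348.32000732421875, 308.7599792480469], [305.552001953125, 316.5359802246094]]
[[ 0.5196 -0.1603  0.073 ]
 [ 0.6337 -0.1778  0.073 ]
 [ 0.6189 -0.2419  0.073 ]
 [ 0.5079 -0.2244  0.073 ]] [ 0.57   -0.2011  0.073 ] [0.1155 0.0658 0.1124]
```

```bash
python3 - <<'E'
from h import *
np.set_printoptions(precision=4,suppress=True)
t=cv2.imread("pics/top0.png");s=cv2.imread("pics/side0.png")
P=[]
for a,b in(((220.11,255.94),(271,148.75)),((216.07,280.53),(253,159))):
    p,e=tri(a,b);P.append(p);print("boss",p,e)
d=P[0]-P[1];print("dist",np.linalg.norm(d),"yaw",np.arctan2(d[1],d[0]),"pitch",np.arctan2(d[2],np.hypot(*d[:2])),"seat",sum(P)/2)
# plate edges
sat=t[:,:,2].astype(float) # red channel: white 220+, blue ~40
L=[];Rr=[]
for y in range(240,274):
    xc=395.9-(y-256.8)*.145
    for sgn,out in((-1,L),(1,Rr)):
        x=int(round(xc+sgn*9))
        while sat[y,x]>140 : x+=sgn
        v0,v1=sat[y,x-sgn],sat[y,x]; out.append((x-sgn+sgn*(v0-140)/(v0-v1),y))
for nm,o in(("L",L),("R",Rr)):
    o=np.array(o); w=onz("top",o,.073); k=np.polyfit(w[:,0],w[:,1],1); r=w[:,1]-np.polyval(k,w[:,0]); g=abs(r)<.003
    k=np.polyfit(w[g,0],w[g,1],1);print(nm,"yaw",np.arctan(k[0]),"y@.57",np.polyval(k,.57),r.std())
F=[]
for x in range(389,410):
    y=245
    y=int(round(235.1+(x-399.5)*.177))+4
    while sat[y,x]>140: y-=1
    v0,v1=sat[y+1,x],sat[y,x];F.append((x,y+1-(v0-140)/(v0-v1)))
w=onz("top",F,.073);k=np.polyfit(w[:,1],w[:,0],1);print("far",-np.arctan(k[0]),np.polyval(k,-.215))
print("lever top",onz("top",[(395.04,290.85)],.149),"tri",tri((395.04,290.85),(293.0,292.5)))
bt=[(115,103),(357,146),(57,463),(300,505)];bs=[(490,283),(96,134),(135,347)]
print(onz("top",[(350+(u+.5)/5-.5,210+(v+.5)/5-.5) for u,v in bt],.02))
E
```

```text
boss [0.5608 0.1912 0.2717] 0.00017036063032251097
boss [0.5098 0.2062 0.2365] 0.0010698584787331505
dist 0.06379512076644636 yaw -0.2869409126247537 pitch 0.5845690625358314 seat [0.5353 0.1987 0.2541]
L yaw -0.15583651338598595 y@.57 -0.17085197568649502 0.00038426201566531205
R yaw -0.15877514345221172 y@.57 -0.23516987331490258 0.0004012138734293752
far -0.17403561238231077 0.620710265955148
lever top [[ 0.4876 -0.1889  0.149 ]] tri (array([ 0.4885, -0.1894,  0.1473]), np.float64(0.0018626389396268245))
[[ 0.639  -0.1504  0.02  ]
 [ 0.6178 -0.2768  0.02  ]
 [ 0.4515 -0.1212  0.02  ]
 [ 0.4313 -0.2469  0.02  ]]
```

```bash
python3 - <<'E'
from h import *
np.set_printoptions(precision=4,suppress=True)
t=cv2.imread("pics/top0.png");s=cv2.imread("pics/side0.png")
def mask(im):
    h=cv2.cvtColor(im,cv2.COLOR_BGR2HSV); return (h[...,0]>55)&(h[...,0]<95)&(h[...,1]>60)&(h[...,2]>88)
def fit(im,p0,p1,sgn,ax):
    # along-axis scan; from inside (sgn direction outward) subpixel crossing of (g) or green-red
    f=im.astype(float); pts=[]
    a0,a1=p0[ax],p1[ax]
    for a in range(int(min(a0,a1)),int(max(a0,a1))+1):
        c=p0[1-ax]+(p1[1-ax]-p0[1-ax])*(a-a0)/(a1-a0)
        b=np.arange(int(c)-4,int(c)+6)
        v=f[a,b] if ax==1 else f[b,a]
        g=v[:,1]-v[:,2] if sgn=="w" else v[:,1]
        th=(g.max()+g.min())/2; k=np.where(np.diff(g>th))[0]
        if len(k)!=1: continue
        k=k[0]; x=b[k]+(th-g[k])/(g[k+1]-g[k]); pts.append((x,a) if ax==1 else (a,x))
    pts=np.array(pts,np.float32); 
    for _ in range(3):
        vx,vy,x0,y0=cv2.fitLine(pts,cv2.DIST_HUBER,0,.01,.01).ravel()
        r=(pts-[x0,y0])@[-vy,vx]; pts=pts[abs(r)<.7]
    print(len(pts),r.std()); return np.array([[x0-20*vx,y0-20*vy],[x0+20*vx,y0+20*vy]])
T=lambda u,v:(180+(u-400)/5,180+v/5); S=lambda u,v:(185+u/5,100+v/5)
E={}
E["tL"]=fit(t,T(582,220),T(530,540),"w",1)
E["tR"]=fit(t,T(683,230),T(632,550),"d",1)
E["sL"]=fit(s,S(535,165),S(490,190),"w",0)
E["sL2"]=fit(s,S(370,255),S(290,302),"w",0)
E["sR"]=fit(s,S(565,200),S(110,465),"d",0)
nrm=lambda n,l:(lambda o,d:(np.cross(d[0],d[1]),o))(*ray(n,l))
def inter(a,b,x=.535):
    (n1,o1),(n2,o2)=a,b; d=np.cross(n1,n2); d/=np.linalg.norm(d); d*=np.sign(d[0])
    p=np.linalg.solve(np.array([n1,n2,[1,0,0]]),[n1@o1,n2@o2,x])
    print("dir",d,"yaw",np.arctan2(d[1],d[0]),"pitch",np.arcsin(d[2]),"pt",p); return d,p
l2=np.vstack([E["sL"],E["sL2"]]).astype(np.float32); v=cv2.fitLine(l2,2,0,.01,.01).ravel(); Lm=np.array([v[2:]-20*v[:2],v[2:]+20*v[:2]])
inter(nrm("top",E["tL"]),nrm("side",Lm)); inter(nrm("top",E["tR"]),nrm("side",E["sR"]))
E
```

```text
62 0.17092517
65 0.14506021
10 0.09716048
14 0.13635665
88 0.10977766
dir [ 0.7928 -0.2428  0.5591] yaw -0.2971491898784693 pitch 0.5933041348966822 pt [0.535  0.2208 0.2483]
dir [ 0.7936 -0.2423  0.5581] yaw -0.29629700242311174 pitch 0.5921003063136416 pt [0.535  0.1764 0.2562]
```

```bash
cat >> h.py <<'E'
def rot(yaw,pitch): # tool pose: z into surface, y along surface's y, x down the surface
    xb=np.array([np.cos(pitch)*np.cos(yaw),np.cos(pitch)*np.sin(yaw),np.sin(pitch)])
    y=np.array([-np.sin(yaw),np.cos(yaw),0]); n=np.cross(xb,y)
    return R.from_matrix(np.c_[-xb,y,-n])
def delta(p,yaw,pitch):
    s=manip.sense(); r0=R.from_quat(s["eef_rot"])
    d=r0.inv().apply(np.array(p)-s["tool_pos"]); w=(r0.inv()*rot(yaw,pitch)).as_rotvec()
    return np.round(np.r_[d,w],4).tolist()
E
cat > d.py <<'E'
import sys
from h import *
print(delta(eval(sys.argv[1]),float(sys.argv[2]),float(sys.argv[3])))
E
python3 d.py .4855,-.189,.40 -.158 0
```

```text
[-0.5204, -0.651, -0.1774, -0.0018, -0.0004, -0.1628]
```
Tool z is down: dz -.18 = up. First rows up.

The manual's scale: shifts go in cm and turns go in units of 0.25 rad. Converting my numbers, -0.18 m is -18, -0.21 m is -21, -0.163 rad is -0.652.

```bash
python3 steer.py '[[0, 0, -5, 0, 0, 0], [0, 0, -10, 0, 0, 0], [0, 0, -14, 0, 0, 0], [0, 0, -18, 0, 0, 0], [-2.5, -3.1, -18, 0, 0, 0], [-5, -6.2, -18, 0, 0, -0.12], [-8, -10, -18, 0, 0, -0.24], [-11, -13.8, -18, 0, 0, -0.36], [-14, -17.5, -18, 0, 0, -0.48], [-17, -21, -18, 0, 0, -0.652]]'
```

```text
refused: ROWS must be an object with one list for each field. Nothing was moved.
```

Nothing moved. I misread the format; it is an object with one list for each field. Resending.

```bash
python3 steer.py '{"tx":[0, 0, 0, 0, -2.5, -5, -8, -11, -14, -17], "ty":[0, 0, 0, 0, -3.1, -6.2, -10, -13.8, -17.5, -21], "tz":[-5, -10, -14, -18, -18, -18, -18, -18, -18, -18], "wx":[0, 0, 0, 0, 0, 0, 0, 0, 0, 0], "wy":[0, 0, 0, 0, 0, 0, 0, 0, 0, 0], "wz":[0, 0, 0, 0, 0, -0.12, -0.24, -0.36, -0.48, -0.652]}'; python3 d.py .4855,-.189,.40 -.158 0
```

```text
clock: 1.1
tool_pos: [0.2922, 0.3383, 0.4022]
eef_rot: [0.078, 0.997, -0.0, -0.0]
force: [0.7, 0.1, 1.1]
opening: 0.0871
grip_force: 0.0
[-0.2728, -0.4909, 0.0023, -0.0004, -0.0001, 0.0022]
```

To row units: -0.43 m is -43, -0.387 m is -38.7.

```bash
python3 steer.py '{"tx":[-2.4, -4.8, -7.2, -9.6, -12, -14.4, -16.8, -19.2, -21.6, -24], "ty":[-4.3, -8.6, -12.9, -17.2, -21.5, -25.8, -30.1, -34.4, -38.7, -43], "tz":[0, 0, 0, 0, 0, 0, 0, 0, 0, 0], "wx":[0, 0, 0, 0, 0, 0, 0, 0, 0, 0], "wy":[0, 0, 0, 0, 0, 0, 0, 0, 0, 0], "wz":[0, 0, 0, 0, 0, 0, 0, 0, 0, 0]}'; python3 steer.py '{"tx":[-2, -3.3, -3.3, -3.3, -3.3, -3.3, -3.3], "ty":[-4, -6, -6, -6, -6, -6, -6], "tz":[3, 7, 11, 15, 18, 20, 20], "wx":[0, 0, 0, 0, 0, 0, 0], "wy":[0, 0, 0, 0, 0, 0, 0], "wz":[0, 0, 0, 0, 0, 0, 0]}' ; python3 d.py .4855,-.189,.113 -.158 0; python3 - <<'E'
from h import *
t=manip.read_camera("top");s=manip.read_camera("side")
a=cv2.resize(t[200:320,330:450],None,fx=3.3,fy=3.3);b=cv2.resize(s[220:340,235:355],None,fx=3.3,fy=3.3)
cv2.imwrite("pics/lev.png",np.hstack([a,b]))
E
```

```text
clock: 2.1
tool_pos: [0.4617, -0.1243, 0.4023]
eef_rot: [0.079, 0.997, 0.0, -0.0]
force: [1.0, 0.5, -0.0]
opening: 0.0871
grip_force: 0.0
clock: 2.8
tool_pos: [0.4823, -0.1853, 0.1984]
eef_rot: [0.079, 0.997, 0.002, -0.004]
force: [-1.3, 0.5, -0.1]
opening: 0.0873
grip_force: 0.0
[-0.0043, -0.0034, 0.0854, 0.0028, -0.0073, -0.0]
```

View pics/lev.png

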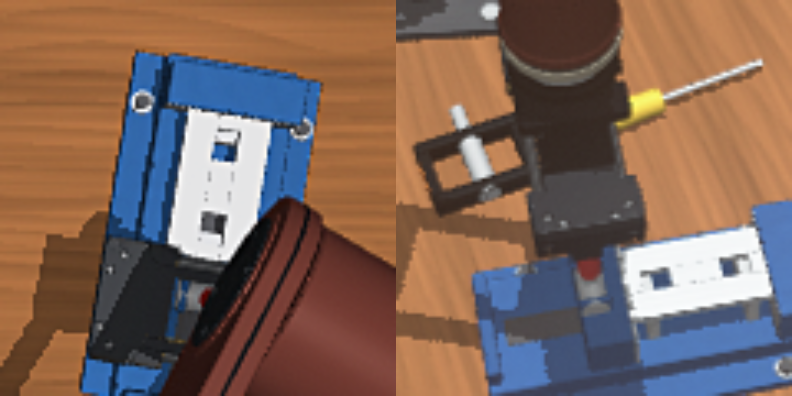

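The gripper is squarely over the red grip: top crop (205,297), side crop (590,268). I'll go down, close and drag.

To row units: 0.085 m is 8.5, 0.075 m is 7.5.

```bash
python3 steer.py '{"tx":[-0.4, -0.4, -0.4, -0.4, -0.4], "ty":[-0.3, -0.3, -0.3, -0.3, -0.3], "tz":[3, 5.5, 7.5, 8.5, 8.5], "wx":[0, 0, 0, 0, 0], "wy":[0, 0, 0, 0, 0], "wz":[0, 0, 0, 0, 0]}'; python3 steer.py '{"tx":[0, 0, 0, 0, 0, 0, 0, 0], "ty":[0, 0, 0, 0, 0, 0, 0, 0], "tz":[0, 0, 0, 0, 0, 0, 0, 0], "wx":[0, 0, 0, 0, 0, 0, 0, 0], "wy":[0, 0, 0, 0, 0, 0, 0, 0], "wz":[0, 0, 0, 0, 0, 0, 0, 0]}' 0.0 20;
```

```text
clock: 3.4
tool_pos: [0.4883, -0.1901, 0.1176]
eef_rot: [0.079, 0.997, 0.0, -0.0]
force: [-0.5, 0.3, 0.3]
opening: 0.0868
grip_force: 0.0
clock: 4.2
tool_pos: [0.4882, -0.1902, 0.1175]
eef_rot: [0.079, 0.997, 0.0, -0.0]
force: [-0.4, -0.4, -0.3]
opening: 0.0311
grip_force: 0.0
```

To row units: 0.055 m is 5.5, 0.051 m is 5.1.

```bash
python3 steer.py '{"tx":[0, 0, 0, 0], "ty":[0, 0, 0, 0], "tz":[0, 0, 0, 0], "wx":[0, 0, 0, 0], "wy":[0, 0, 0, 0], "wz":[0, 0, 0, 0]}' 0.0 20; python3 steer.py '{"tx":[0.5, 1.2, 1.9, 2.6, 3.3, 4, 4.6, 5.1, 5.5, 5.5], "ty":[0, 0, 0, 0, 0, 0, 0, 0, 0, 0], "tz":[0, 0, 0, 0, 0, 0, 0, 0, 0, 0], "wx":[0, 0, 0, 0, 0, 0, 0, 0, 0, 0], "wy":[0, 0, 0, 0, 0, 0, 0, 0, 0, 0], "wz":[0, 0, 0, 0, 0, 0, 0, 0, 0, 0]}'
```

```text
clock: 4.6
tool_pos: [0.4881, -0.1915, 0.1175]
eef_rot: [0.079, 0.997, -0.001, -0.0]
force: [-1.0, -4.9, -0.6]
opening: 0.0176
grip_force: 20.0
clock: 5.6
tool_pos: [0.4338, -0.1828, 0.1175]
eef_rot: [0.079, 0.997, -0.001, 0.0]
force: [0.1, -6.0, -3.5]
opening: 0.0167
grip_force: 20.0
```

To row units: 0.002 m is 0.2.

```bash
python3 steer.py '{"tx":[0, 0, 0, 0, 0], "ty":[0.2, 0.2, 0.2, 0.2, 0.2], "tz":[0, 0, 0, 0, 0], "wx":[0, 0, 0, 0, 0], "wy":[0, 0, 0, 0, 0], "wz":[0, 0, 0, 0, 0]}' 0.087; python3 steer.py '{"tx":[0, 0, 0, 0, -3, -7, -10, -13, -13.6, -13.6], "ty":[0, 0, 0, 0, 0, 0, 0, 0, 0, 0], "tz":[-3, -7, -11, -15, -16, -16, -16, -16, -16, -16], "wx":[0, 0, 0, 0, 0, 0, 0, 0, 0, 0], "wy":[0, 0, 0, 0, 0, 0, 0, 0, 0, 0], "wz":[0, 0, 0, 0, 0, 0, 0, 0, 0, 0]}'; python3 - <<'E'
from h import *
t=manip.read_camera("top");s=manip.read_camera("side")
cv2.imwrite("pics/jaw.png",np.hstack([cv2.resize(i,None,fx=3.3,fy=3.3) for i in(t[220:340,330:450],s[235:355,235:355])]))
for n,im,bx in(("top",t,(370,280,40,45)),("side",s,(250,270,60,60))):
    for c,a,p in blobs(im,(0,150,60),(6,255,255),bx): print(n,"red",c,a,p.min(0),p.max(0))
E
```

```text
clock: 6.1
tool_pos: [0.4343, -0.1794, 0.1175]
eef_rot: [0.079, 0.997, 0.0, -0.0]
force: [-0.8, -0.0, -0.4]
opening: 0.0494
grip_force: 0.0
clock: 7.1
tool_pos: [0.5688, -0.2007, 0.2767]
eef_rot: [0.078, 0.997, 0.0, -0.001]
force: [0.3, 0.2, 0.6]
opening: 0.0869
grip_force: 0.0
top red [400.97142857 307.42857143] 35 [393 293] [408 324]
side red [270.95945946 300.97297297] 74 [268 295] [274 307]
```

View pics/jaw.png

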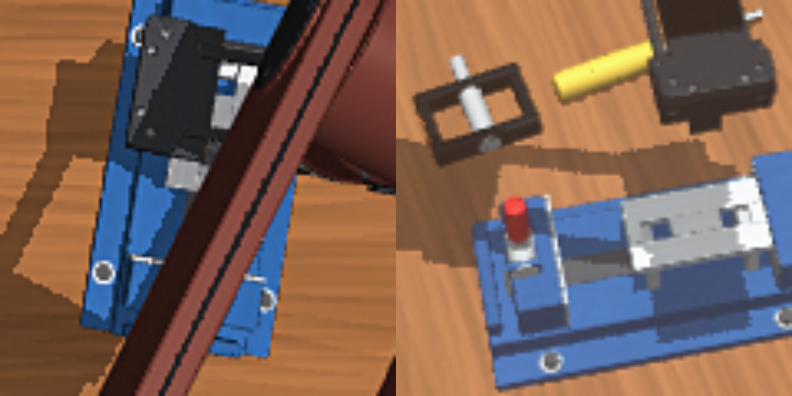

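The jaw now stands about 55 mm open (red grip at side crop (515,218)), and the plate has stayed on its parallels. The gripper is above it. Next I'll grasp the plate.

```bash
python3 d.py .5675,-.2025,.051 -.158 0;  python3 steer.py '{"tx":[0, 0, 0, 0, 0, 0], "ty":[0.1, 0.2, 0.2, 0.2, 0.2, 0.2], "tz":[4, 9, 13, 15, 15, 15], "wx":[0, 0, 0, 0, 0, 0], "wy":[0, 0, 0, 0, 0, 0], "wz":[0, 0, 0, 0, 0, 0]}'; python3 d.py .5675,-.2025,.051 -.158 0
```

```text
[-0.0002, -0.0019, 0.2262, 0.0002, -0.0011, 0.0003]
clock: 7.8
tool_pos: [0.5687, -0.1991, 0.1286]
eef_rot: [0.079, 0.997, -0.0, 0.0]
force: [0.8, 0.3, 0.1]
opening: 0.0872
grip_force: 0.0
[0.0007, -0.0035, 0.0776, -0.0002, 0.0006, -0.0001]
```

To row units: 0.078 m is 7.8, 0.076 m is 7.6.

```bash
python3 steer.py '{"tx":[0.1, 0.1, 0.1, 0.1, 0.1, 0.1, 0.1], "ty":[-0.35, -0.35, -0.35, -0.35, -0.35, -0.35, -0.35], "tz":[2, 4, 5.5, 6.8, 7.6, 7.8, 7.8], "wx":[0, 0, 0, 0, 0, 0, 0], "wy":[0, 0, 0, 0, 0, 0, 0], "wz":[0, 0, 0, 0, 0, 0, 0]}' && python3 steer.py '{"tx":[0, 0, 0, 0, 0, 0], "ty":[0, 0, 0, 0, 0, 0], "tz":[0, 0, 0, 0, 0, 0], "wx":[0, 0, 0, 0, 0, 0], "wy":[0, 0, 0, 0, 0, 0], "wz":[0, 0, 0, 0, 0, 0]}' 0.0 45
```

```text
clock: 8.5
tool_pos: [0.5675, -0.2023, 0.0497]
eef_rot: [0.079, 0.997, -0.0, 0.0]
force: [-1.0, -0.0, -0.4]
opening: 0.0867
grip_force: 0.0
clock: 9.1
tool_pos: [0.5676, -0.2023, 0.0499]
eef_rot: [0.079, 0.997, -0.0, 0.0]
force: [-0.0, 0.4, 3.2]
opening: 0.0633
grip_force: 45.0
```

```bash
python3 steer.py '{"tx":[0, 0, 0, 0, 0, 0, 0, 0, 3, 5], "ty":[0, 0, 0, 0, 0, 0, 0, 0, 3, 7], "tz":[-1, -3, -7, -11, -15, -19, -23, -27, -30, -33], "wx":[0, 0, 0, 0, 0, 0, 0, 0, 0, 0], "wy":[0, 0, 0, 0, 0, 0, 0, 0, 0, 0], "wz":[0, 0, 0, 0, 0, 0, 0, 0, 0, 0]}';python3 d.py .48,.216,.40 -.2967 .5925
```

```text
clock: 10.1
tool_pos: [0.5292, -0.1301, 0.3779]
eef_rot: [0.08, 0.997, -0.0, -0.0]
force: [0.8, 0.6, -0.3]
opening: 0.0631
grip_force: 45.0
[0.1039, 0.3338, -0.0222, 0.0399, -0.5918, 0.1323]
```

To row units: 0.334 m is 33.4, 0.31 m is 31, -0.592 rad is -2.368.

```bash
python3 steer.py '{"tx":[1.4, 2.8, 4.2, 5.6, 7, 8, 9, 10.4, 10.4, 10.4], "ty":[3.5, 7, 10.5, 14, 17.5, 21, 24.5, 28, 31, 33.4], "tz":[-1, -2.5, -2.5, -2.5, -2.5, -2.5, -2.5, -2.5, -2.5, -2.2], "wx":[0, 0, 0, 0.04, 0.056, 0.08, 0.1, 0.12, 0.14, 0.16], "wy":[0, 0, -0.2, -0.52, -0.84, -1.16, -1.48, -1.8, -2.12, -2.368], "wz":[0, 0, 0.04, 0.12, 0.188, 0.26, 0.332, 0.4, 0.48, 0.528]}';python3 d.py .48,.216,.34 -.2967 .5925;python3 - <<'E'
from h import *
t=manip.read_camera("top");s=manip.read_camera("side")
cv2.imwrite("pics/app.png",np.hstack([cv2.resize(i,None,fx=2.5,fy=2.5) for i in(t[170:330,160:320],s[60:220,170:330])]))
E
```

```text
clock: 11.1
tool_pos: [0.4792, 0.2183, 0.3996]
eef_rot: [0.14, 0.946, -0.041, 0.291]
force: [0.1, -1.3, -1.3]
opening: 0.0631
grip_force: 45.0
[0.0323, -0.0022, 0.05, 0.0049, 0.0045, 0.0019]
```

View pics/app.png

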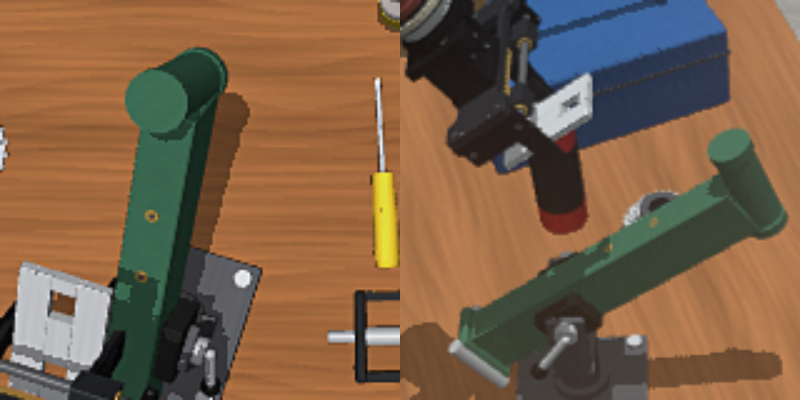

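The plate is held level with the beam's slope; perspective puts it to the left in the top crop, at (60,330). The bosses are still visible. Moving to a 30 mm standoff.

To row units: 0.05 m is 5, 0.04 m is 4, 0.005 rad is 0.02.

```bash
python3 steer.py '{"tx":[1, 2, 3.2, 3.2, 3.2], "ty":[0, 0, -0.2, -0.2, -0.2], "tz":[2, 4, 5, 5, 5], "wx":[0, 0, 0.02, 0.02, 0.02], "wy":[0, 0, 0.018, 0.018, 0.018], "wz":[0, 0, 0.008, 0.008, 0.008]}';python3 d.py .528,.2009,.2651 -.2967 .5925
```

```text
clock: 11.7
tool_pos: [0.4812, 0.2136, 0.3397]
eef_rot: [0.142, 0.946, -0.044, 0.287]
force: [-0.9, 0.0, -0.9]
opening: 0.0634
grip_force: 45.0
[0.0011, 0.0018, 0.089, -0.0034, -0.0038, -0.0003]
```

```bash
python3 steer.py '{"tx":[0.1, 0.1, 0.1, 0.1, 0.1, 0.1], "ty":[0.2, 0.2, 0.2, 0.2, 0.2, 0.2], "tz":[3, 6, 8, 8.9, 8.9, 8.9], "wx":[-0.012, -0.012, -0.012, -0.012, -0.012, -0.012], "wy":[-0.012, -0.012, -0.012, -0.012, -0.012, -0.012], "wz":[0, 0, 0, 0, 0, 0]}';python3 d.py .528,.2009,.2651 -.2967 .5925;python3 - <<'E'
from h import *
s=manip.sense();print(s["force"],s["ft_torque"])
t=manip.read_camera("top");s=manip.read_camera("side")
cv2.imwrite("pics/app2.png",np.hstack([cv2.resize(i,None,fx=4,fy=4,interpolation=2) for i in(t[200:340,170:270],s[90:230,220:320])]))
E
```

```text
clock: 12.3
tool_pos: [0.5285, 0.2018, 0.2661]
eef_rot: [0.141, 0.946, -0.043, 0.289]
force: [-0.7, -0.2, -1.7]
opening: 0.0636
grip_force: 45.0
[0.0007, -0.001, 0.0007, 0.0009, 0.0004, -0.0005]
[-0.675216   -0.17625706 -1.70708392] [0.13482686 0.43998449 0.01006386]
```

View pics/app2.png

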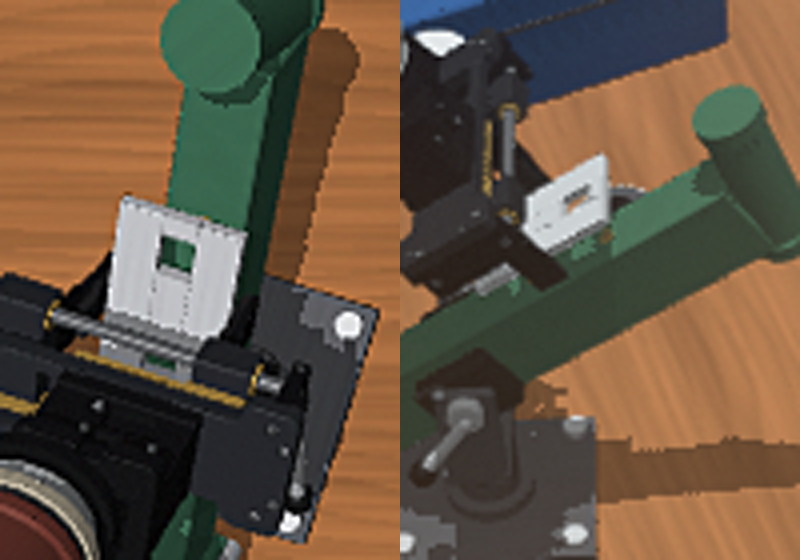

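```bash
python3 - <<'E'
from h import *
p,e=tri((213.9,262.9),(264.1,140.4)); print(p,e)
r=rot(-.2967,.5925).as_matrix()
print("slot err in seat axes", np.array([-r[:,0],r[:,1],-r[:,2]])@(p-[.5416,.1978,.3031]))
print(onz("top",[(213.9,262.9)],.3031),onz("side",[(264.1,140.4)],.3031))
E
```

```text
[0.54577794 0.19629033 0.30310787] 0.0006322459189989195
slot err in seat axes [ 0.0036849  -0.00022222 -0.00247113]
[[0.54608277 0.19620653 0.3031    ]] [[0.54547855 0.19639746 0.3031    ]]
```

```bash
python3 - <<'E'
from h import *
print(onz("top",[(215.5,253.2)],.3092), "exp .5641 .1908")
s=manip.sense();print(s["tool_pos"],s["force"],s["ft_torque"])
E
python3 d.py .528,.2009,.2651 -.2967 .5925
```

```text
[[0.56525727 0.19206227 0.3092    ]] exp .5641 .1908
[0.52844093 0.20208831 0.26638288] [ 0.36237066  0.30301255 -0.2587186 ] [ 0.13151462  0.46028169 -0.00559622]
[0.0008, -0.0013, 0.001, 0.0016, 0.0009, -0.0004]
```

To row units: 0.003 m is 0.3, -0.002 m is -0.2, 0.0015 rad is 0.006.

```bash
python3 steer.py '{"tx":[0.3, 0.3, 0.3, 0.3, 0.3, 0.3], "ty":[-0.2, -0.2, -0.2, -0.2, -0.2, -0.2], "tz":[1, 1.8, 2.2, 2.5, 2.5, 2.5], "wx":[0.006, 0.006, 0.006, 0.006, 0.006, 0.006], "wy":[0.004, 0.004, 0.004, 0.004, 0.004, 0.004], "wz":[0, 0, 0, 0, 0, 0]}';python3 steer.py '{"tx":[0, 0, 0, 0, 0], "ty":[0, 0, 0, 0, 0], "tz":[0.05, 0.1, 0.15, 0.2, 0.2], "wx":[0, 0, 0, 0, 0], "wy":[0, 0, 0, 0, 0], "wz":[0, 0, 0, 0, 0]}';cat > f.py <<'E'
from h import *
s=manip.sense(); r=R.from_quat(s["eef_rot"])
print("tool F",r.inv().apply(s["force"]).round(2),"tool M",r.inv().apply(s["ft_torque"]).round(3))
q=rot(-.2967,.5925).inv().apply(s["tool_pos"]-np.array([.536,.1985,.2527]));print("seat xyz",(-q[0]).round(4),q[1].round(4),(-q[2]).round(4),"ori err",(rot(-.2967,.5925).inv()*r).as_rotvec().round(4),s["opening"])
E
python3 f.py
```

```text
clock: 13.0
tool_pos: [0.5384, 0.1962, 0.2419]
eef_rot: [0.142, 0.946, -0.044, 0.288]
force: [-0.2, 0.3, 0.2]
opening: 0.0634
grip_force: 45.0
clock: 13.5
tool_pos: [0.5394, 0.1959, 0.2403]
eef_rot: [0.142, 0.946, -0.044, 0.288]
force: [0.4, -1.2, -1.2]
opening: 0.0632
grip_force: 45.0
tool F [ 0.05 -0.99  1.44] tool M [-0.019  0.42  -0.001]
seat xyz -0.0036 -0.0015 -0.0125 ori err [ 0.0016  0.0021 -0.0003] 0.06322990676322873
```

To row units: 0.0015 m is 0.15, -0.001 m is -0.1.

```bash
python3 steer.py '{"tx":[-0.1, -0.1, -0.1, -0.1], "ty":[0, 0, 0, 0], "tz":[0.05, 0.1, 0.15, 0.15], "wx":[0, 0, 0, 0], "wy":[0, 0, 0, 0], "wz":[0, 0, 0, 0]}'|grep force;python3 f.py; python3 steer.py '{"tx":[0, 0, 0], "ty":[0, 0, 0], "tz":[0.05, 0.1, 0.1], "wx":[0, 0, 0], "wy":[0, 0, 0], "wz":[0, 0, 0]}'|grep force;python3 f.py
```

```text
force: [-0.3, -0.9, -1.4]
grip_force: 45.0
tool F [ 0.8  -0.91  1.14] tool M [-0.006  0.522 -0.033]
seat xyz -0.0027 -0.0015 -0.0141 ori err [ 0.0017  0.0022 -0.0003] 0.06330426635228774
force: [-2.3, 0.3, -0.0]
grip_force: 45.0
tool F [ 1.95 -0.38 -1.27] tool M [ 0.085  0.65  -0.038]
seat xyz -0.0026 -0.0015 -0.0149 ori err [ 0.0016  0.0021 -0.0002] 0.06349005890503505
```

Contact is beginning, close to where I expected it. I'll press on gently.

To row units: 0.0006 m is 0.06, 0.0003 m is 0.03.

```bash
python3 steer.py '{"tx":[0, 0, 0], "ty":[0, 0, 0], "tz":[0.03, 0.06, 0.06], "wx":[0, 0, 0], "wy":[0, 0, 0], "wz":[0, 0, 0]}'|grep force;python3 f.py; python3 steer.py '{"tx":[0, 0, 0], "ty":[0, 0, 0], "tz":[0.03, 0.06, 0.06], "wx":[0, 0, 0], "wy":[0, 0, 0], "wz":[0, 0, 0]}'|grep force;python3 f.py
```

```text
force: [-8.6, -0.3, 5.4]
grip_force: 45.0
tool F [ 3.75 -2.84 -9.02] tool M [ 0.249  0.921 -0.076]
seat xyz -0.0026 -0.0014 -0.0149 ori err [ 0.0016  0.0023 -0.    ] 0.06349350348169334
force: [-14.8, -0.1, 9.0]
grip_force: 45.0
tool F [  6.72  -4.46 -15.33] tool M [ 0.388  1.364 -0.048]
seat xyz -0.0026 -0.0014 -0.015 ori err [0.0017 0.0024 0.0002] 0.06278642648671695
```

```bash
python3 steer.py '{"tx":[0.05, 0.05, 0.05], "ty":[-0.03, -0.03, -0.03], "tz":[-0.04, -0.04, -0.04], "wx":[0, 0, 0], "wy":[0, 0, 0], "wz":[0, 0, 0]}'|grep force;python3 f.py; python3 steer.py '{"tx":[0, 0, 0], "ty":[0, 0, 0], "tz":[0, 0, 0], "wx":[-0.012, -0.024, -0.024], "wy":[0, 0, 0], "wz":[0, 0, 0]}'|grep force;python3 f.py
```

```text
force: [-7.9, 0.1, 4.9]
grip_force: 45.0
tool F [ 3.56 -2.21 -8.29] tool M [ 0.191  0.828 -0.071]
seat xyz -0.0026 -0.0014 -0.0149 ori err [0.0009 0.0013 0.    ] 0.06324507091251005
force: [-6.7, 1.1, 6.0]
grip_force: 45.0
tool F [ 2.28 -0.85 -8.77] tool M [ 0.265  0.862 -0.013]
seat xyz -0.0026 -0.0013 -0.0149 ori err [-0.0054  0.0014  0.    ] 0.06340124255234734
```

The manual's scale: shifts go in cm and turns go in units of 0.25 rad. Converting my numbers, 0.003 rad is 0.012.

```bash
python3 steer.py '{"tx":[0, 0, 0], "ty":[0, 0, 0], "tz":[0, 0, 0], "wx":[0.012, 0.012, 0.012], "wy":[0, 0, 0], "wz":[0, 0, 0]}'|grep force;python3 f.py; python3 steer.py '{"tx":[0, 0, 0], "ty":[0, 0, 0], "tz":[0, 0, 0], "wx":[0, 0, 0], "wy":[0.016, 0.032, 0.032], "wz":[0, 0, 0]}'|grep force;python3 f.py;python3 steer.py '{"tx":[0, 0, 0, 0], "ty":[0, 0, 0, 0], "tz":[0, 0, 0, 0], "wx":[0, 0, 0, 0], "wy":[-0.024, -0.048, -0.064, -0.064], "wz":[0, 0, 0, 0]}'|grep force;python3 f.py
```

```text
force: [-7.5, 0.6, 6.3]
grip_force: 45.0
tool F [ 2.64 -1.56 -9.32] tool M [ 0.369  0.826 -0.07 ]
seat xyz -0.0026 -0.0014 -0.0149 ori err [-0.0021  0.0013 -0.0001] 0.06312904539693519
force: [-8.0, 1.2, 5.5]
grip_force: 45.0
tool F [ 3.61 -1.18 -8.99] tool M [ 0.335  0.915 -0.03 ]
seat xyz -0.0027 -0.0014 -0.015 ori err [-0.0021  0.0098  0.    ] 0.06335896219540145
force: [-6.5, 0.7, 4.7]
grip_force: 45.0
tool F [ 2.67 -1.26 -7.52] tool M [0.316 0.727 0.054]
seat xyz -0.0023 -0.0014 -0.0149 ori err [-0.0023 -0.0073  0.    ] 0.06313386479741821
```

```bash
python3 steer.py '{"tx":[0.01, 0.01, 0.01, 0.01], "ty":[-0.01, -0.01, -0.01, -0.01], "tz":[0.01, 0.01, 0.01, 0.01], "wx":[0, 0, 0, 0], "wy":[0.016, 0.032, 0.032, 0.032], "wz":[0, 0, 0, 0]}'|grep force;python3 f.py; python3 - <<'E'
from h import *
t=manip.read_camera("top");s=manip.read_camera("side")
cv2.imwrite("pics/fin.png",np.hstack([cv2.resize(i,None,fx=5,fy=5,interpolation=2) for i in(t[225:345,180:260],s[120:240,230:310])]))
cv2.imwrite("pics/topF.png",t);cv2.imwrite("pics/sideF.png",s)
E
```

```text
force: [-8.1, 2.0, 6.0]
grip_force: 45.0
tool F [ 3.54 -0.42 -9.6 ] tool M [ 0.329  0.879 -0.041]
seat xyz -0.0026 -0.0014 -0.015 ori err [-0.0024  0.0012  0.0001] 0.06362322567149946
```

View pics/fin.png

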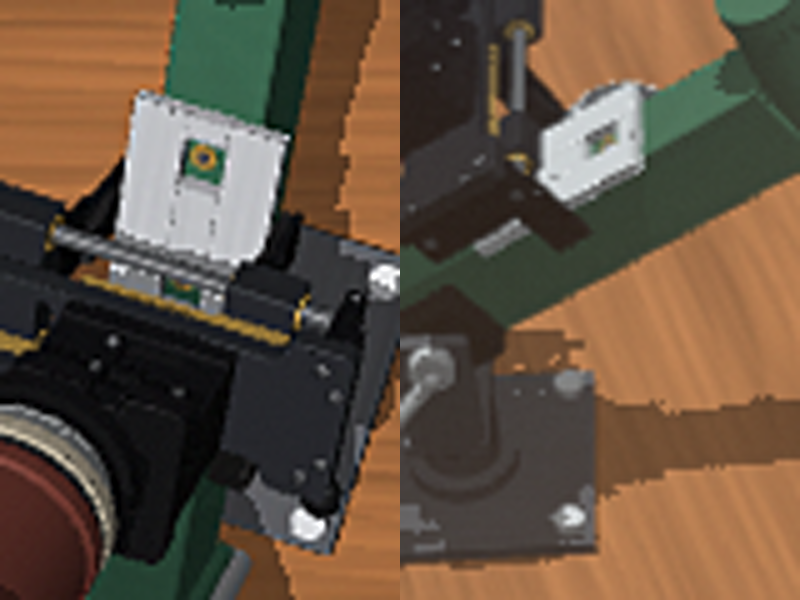

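The brass boss sits centred in the visible slot: top crop (205,157), which is about pixel (220.6,256), unchanged from the start. The plate lies flat along the beam. I'll check that it is steady and that the head tube has not moved.

```bash
for i in 1 2 3; do python3 steer.py '{"tx":[0, 0], "ty":[0, 0], "tz":[0, 0], "wx":[0, 0], "wy":[0, 0], "wz":[0, 0]}'|grep clock; python3 f.py|head -1; done; python3 - <<'E'
from h import *
for n,b in(("top",(205,180,50,40)),("side",(285,108,45,50))):
    im=[cv2.imread(f"pics/{n}{k}.png") for k in"0F"]
    print(n,[max(blobs(i,(55,60,30),(95,255,255),b),key=lambda q:q[1])[0] for i in im])
E
```

```text
clock: 17.1
tool F [ 3.11 -0.26 -9.6 ] tool M [ 0.295  0.838 -0.009]
clock: 17.3
tool F [ 1.51  0.1  -8.91] tool M [0.282 0.776 0.018]
clock: 17.5
tool F [ 2.24 -0.51 -9.88] tool M [0.291 0.86  0.043]
top [array([230.73768737, 205.71627409]), array([230.85911017, 205.77648305])]
side [array([301.18012422, 117.83850932]), array([301.14906832, 117.8757764 ])]
```

```bash
python3 -c "
from plant import manip
print(manip.hand_in())"
```

```text
the job is handed in; nothing more can be done
None
```

The job is handed in at about 17.5 s of the 59 s allowed: the jaw is about 55 mm open and the plate is held flush on the beam at about 10 N. The upper boss shows centred in its slot; the gripper hid the lower one. The beam had not shifted, and I touched nothing else on the bench.

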